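Re-index the divider of a tool tray and load the carton

TASK

The card box does not fit the cork-lined bay of the tool tray yet. Pull the spring plunger knob, shift the divider to the next hole so that the cork-lined bay becomes the wide one, and let the plunger snap in; then lay the card box flat in that bay, set down rather than dropped. Leave the two jars on the tray's shelf and the scissors where they are.

Things in the scene. Friction and masses are not known exactly. Their poses are not given: they have to be found in the camera images.
- tray: Pale wood tool tray fixed on the worktop, base 236 x 212 mm. Origin on the worktop in the middle of the two bays; x to the tray's rear, y left, z up. The bays lie side by side and share one opening, x -52 to 52, y -47 to 47; 6 mm thick walls, tops 16 mm above the worktop. At the rear a sloped steel index bar, y -56 to 56, with a bridge shelf over it.
- shelf_edge (a point): Middle of the lower front edge of the bridge shelf, 75 mm behind the tray origin and 175 mm up; axes as the tray's. The board runs 83 mm to the rear and 106 mm to each side, 10 mm thick, on side panels (outer faces y +-106, x 100 to 158). It leaves no room for a gripper straight above the knob: come at the knob with the hand leaning 25 to 45 deg to the tray's -x.
- divider (a joint): Slide of the divider along the tray's y, in m: about 0 at the start (middle hole), positive to the left (+y). Holes at -0.025, 0 and +0.025; travel ends at +-0.030. About 1 N of friction; stays where left. Moves only while the plunger is out by more than 8 mm (10 is safe). The pin has 2 mm play either way in a hole.
- plunger (a joint): Pull of the spring plunger along its axis, in m: 0 seated in a hole, 0.008 with the pin resting on the bar between holes, 0.014 fully out (hard stop). The spring resists with 4 N seated to 9 N fully out and drives the pin home when let go over a hole (its round tip finds the hole from about 3 mm off).
- knob (a point): Middle of the black knob (red end), 26 mm diameter, from 19 mm below to 21 mm above this point on its axis. Its z is the pull direction, leaning 30 deg from vertical to the tray's -x; its y is the tray's y: grip across y. Seated it is 60 mm behind the tray origin, 85 mm up. Below: a 20 mm wide brass collar, then the top of the blue carriage (38 x 44 mm), 36 mm below this point.
- divider_fin (a point): Top middle of the aluminium divider fin, 8 mm thick, 102 mm long along the tray's x, top 16 mm above the worktop; moves with the divider. At its rear an 8 mm thick bracket rises to 52 mm and joins the blue carriage. Divider in the middle: each bay is 43 mm wide; one hole over: 68 and 18 mm (the wide bay's middle is 13 mm off the tray's middle).
- cork_liner: Brown cork mat 102 x 46 x 2 mm on the floor of one bay, 24 mm left or right of the tray's middle; fixed. Origin under its middle, axes as the tray's; top 6 mm above the worktop. It marks the bay to load; the divider goes away from it.
- blue_liner: Blue fabric mat of the same size and height in the other bay.
- card_box: Brown cardboard box, 50 mm along its x, 91 along its y, 32 high, 0.08 to 0.17 kg, loose on the worktop to the right of the tray. Origin under its middle. In the bay its long side lies along the tray's x. Grip it across the 50 mm with the fingertips 12 mm or more above its underside, so that the fingers stay above the bay's walls and the fin.
- white_lid_jar: Small jar with white lid, 48 mm wide, 58 high, standing on the tray's bridge shelf; origin under its middle.
- black_lid_jar: Small jar with black lid, 52 mm wide, 62 high, standing on the tray's bridge shelf; origin under its middle.
- shears: Pair of scissors with black handles lying flat, 74 x 185 x 11; origin under the middle; leave alone.
Things that resemble listed ones, but are neither listed nor needed, are in the scene too. What is meant by the cork_liner is not yellow, and is the larger of those in its own colour.

How it is judged:
On the way, in this order (a step that is already met when the one before it is completed fails the run):
1. the plunger is pulled out of the middle hole (value of joint plunger above 0.006 m).
2. the divider stands one hole away from the cork-lined bay and the plunger has snapped in (value of joint plunger below 0.002 m and ((y of cork_liner in the frame of tray above 0 m and value of joint divider between -0.029 and -0.021 m) or (y of cork_liner in the frame of tray below 0 m and value of joint divider between 0.021 and 0.029 m))), for 0.2 s.
At the end, for the whole second after the job is handed in: Plunger seated (2 mm); divider one hole (25 mm, within 4) off the middle, away from the cork liner; card box released, at rest, flat (0.08 rad) on the floor of the wide cork-lined bay (underside under 9 mm; middle within 12 mm of the bay's in the tray's x, 15 mm in y) (value of joint plunger below 0.002 m and ((y of cork_liner in the frame of tray above 0 m and value of joint divider between -0.029 and -0.021 m and y of card_box in the frame of tray between -0.002 and 0.028 m) or (y of cork_liner in the frame of tray below 0 m and value of joint divider between 0.021 and 0.029 m and y of card_box in the frame of tray between -0.028 and 0.002 m)) and x of card_box in the frame of tray between -0.012 and 0.012 m and height (world z) of card_box below 0.009 m and angle between card_box's own z axis and vertical below 0.08 rad and linear speed of card_box below 0.02 m/s); the robot touches nothing.
It fails at once if the card box is dropped (falls free faster than 0.7 m/s, about 25 mm) (linear speed of card_box above 0.7 m/s and contact force between the fingers and card_box below 0.05 N).
It fails at once if a jar on the shelf or the scissors are moved by more than 30 mm (distance of any of white_lid_jar, black_lid_jar, shears from where it was at the start of the episode above 0.03 m).
It also fails if it takes over 64 s, if anything falls off the work surface, if the arm or the gripper's body presses on something with over 40 N, if the wrist force passes 120 N, or if a joint passes its speed limit or range.

ROBOT

A 7-joint arm with a two-finger parallel gripper is mounted at the origin on a cart in front of the work surface, level with it; the furniture and walls round the work are solid. World frame = base frame: x ahead of the robot, y to its left, z up, the work surface at z = 0. Lengths are in m, angles in rad, forces in N, time in s.
With the tool pointing down it reaches from about 0.4 to 0.85 m from the base axis. Payload 10.4 kg.
Tool frame: the origin (TCP) lies on the centre line of the jaws, within the pads' length; the fingertips stand 19 mm ahead of it and the grasp point (between the pads) is the TCP; z points along the fingers, y is the line along which they close (so a half turn about z gives the same grasp; the last joint's range is limited). The gripper opens to 87 mm and grips with 3 to 60 N. Pads are 19 mm wide; open, the fingers measure 117 mm over their backs; the gripper's body (75 mm by 190 mm) begins 51 mm behind the grasp point.
Start: joints at [1.291, 0.332, -0.065, 1.46, 0.022, 1.35, -0.088], TCP at [0.159, -0.605, 0.242] pointing down, gripper open.
Joint ranges: [-2.6, 2.6], [-0.5, 2.12], [-1.47, 1.34], [0.16, 2.42], [-1.27, 4.41], [0.06, 2.06], [-2.6, 2.6]. Speed limits (rad/s): [2.22, 2.22, 2.79, 2.79, 3.14, 3.14, 3.14].

INTERFACE

Orientations are given as a rotation vector (axis times angle).
In Python, from rig import manip gives the robot as it stands.
- The arm moves only by the shell command python3 -m creep 'ROWS'. ROWS is JSON, one flat list of numbers, 7 for each row, row after row: the shift along the tool's x, y, z in m, then the turn, a rotation vector about the tool's x, y, z in degrees, then the closure in counts, from 0 (fully open) to 255 (shut). In form: [tx, ty, tz, wx, wy, wz, grip, tx, ty, tz, wx, wy, wz, grip, ...]. A call has 1 to 8 rows; each row shifts and turns the commanded pose from where the row before left it, along the tool's axes as they then stand; what a row does not reach is not made up. A row lasts 1/12 s, in which the tool goes at most 41.7 mm and 7.16 degrees, less where a joint would pass 70% of its speed; a pose out of reach is approached as far as the arm can. A call is refused whole if a number of a shift passes 0.0417 or a number of a turn 7.16, either way. A call with a gripper value outside its range is refused whole. The fingers move at their own pace and stop on an object; the grip force is fixed at half the most. Time passes only in rows, so rows that do not move let the fingers close. It gives the time, the measured TCP pose, the force, the opening and the grip force at its end, in the units of the state.
- manip.observe(): the state, without advancing time (a new reading comes with each control period).
- manip.read_camera(name): name is "scene" or "top" or "wrist"; returns a dict with "img" (480x640x3 uint8, red, green, blue), "fx", "fy", "cx", "cy" (pixels), "dist" ([k1, k2, p1, p2, k3] as OpenCV has them; the pictures are not rectified), "pose" (4x4, takes a point from camera to world coordinates). Camera axes: x right, y down, z forward; pixel columns grow to the right and rows downward; lengths in m; the calibration is good to about 2 mm. A picture is of the moment at which its call begins. There is no depth.
- manip.hand_in(): hands the job in; it is judged then, once.
The state is a dict: "time": time; "q": joint angles; "dq": joint speeds; "tau": joint torques, N m; "eef_pos": TCP position; "tool_rot": TCP orientation; "ft_force": force on the tool from outside, world axes, zero at the start; "ft_torque": the same for the moment, N m; "finger_gap": opening from 0.0 (shut) to 1.0 (fully open); "finger_force": force on a finger pad.
Only numpy, scipy, OpenCV 4.12 (cv2) and the standard library are available. Lean on these libraries where they do the work, as an engineer would, in place of code of your own. Each camera call takes 0.05 s, during which the arm holds its last target. There are 200 camera calls.

## Working session

There is one attempt and no reset: what is moved stays moved. The work goes in short steps, Python scripts to look and compute and a shell command to move; the robot and the scene stay as the last step left them, time stands still between calls to the robot, and variables do not carry over. Pictures are saved under pics/ and viewed, at most 10 in all, crops included, and the job is handed in when it is done.

```bash
mkdir -p pics; cat > h.py <<'E'
import numpy as np,cv2
from scipy.spatial.transform import Rotation as R
from rig import manip
def cam(n,save=None):
    c=manip.read_camera(n)
    if save: cv2.imwrite('pics/'+save,c['img'][:,:,::-1])
    K=np.array([[c['fx'],0,c['cx']],[0,c['fy'],c['cy']],[0,0,1]]);return c,K,np.array(c['dist'],float),np.array(c['pose'])
def px(cc,uv,z):
    c,K,d,P=cc
    n=cv2.undistortPoints(np.array(uv,float).reshape(-1,1,2),K,d)[:,0]
    r=np.c_[n,np.ones(len(n))]@P[:3,:3].T
    return P[:3,3]+r*((z-P[2,3])/r[:,2])[:,None]
def proj(cc,X):
    c,K,d,P=cc; W=np.linalg.inv(P)
    return cv2.projectPoints(np.array(X,float).reshape(-1,1,3),cv2.Rodrigues(W[:3,:3])[0],W[:3,3],K,d)[0][:,0]
E
python3 - <<'E'
from h import *
import pickle
for n in ['top','scene']:
    cc=cam(n,n+'0.png');pickle.dump(cc,open(n+'.pkl','wb'));print(n,cc[3].round(3).tolist(),cc[1][0,0])
o=manip.observe();print({k:np.round(v,3).tolist() for k,v in o.items()})
E
```

```text
top [[-0.025, -0.996, 0.08, 0.479], [-1.0, 0.026, 0.009, 0.107], [-0.011, -0.079, -0.997, 1.284], [0.0, 0.0, 0.0, 1.0]] 504.7401961376101
scene [[-0.704, -0.369, 0.606, -0.077], [-0.71, 0.356, -0.608, 0.748], [0.009, -0.858, -0.513, 0.687], [0.0, 0.0, 0.0, 1.0]] 482.3477460912118
{'time': 0.1, 'q': [1.291, 0.333, -0.065, 1.461, 0.022, 1.35, -0.089], 'dq': [0.0, -0.001, 0.001, -0.002, -0.001, 0.001, 0.0], 'tau': [0.002, -62.454, 0.025, -39.072, -0.062, 0.036, 0.0], 'eef_pos': [0.159, -0.604, 0.241], 'tool_rot': [-3.114, -0.402, 0.0], 'ft_force': [-0.751, -0.678, -0.422], 'ft_torque': [-0.015, 0.013, -0.004], 'finger_force': 0.0, 'finger_gap': 1.002}
```

View pics/top0.png

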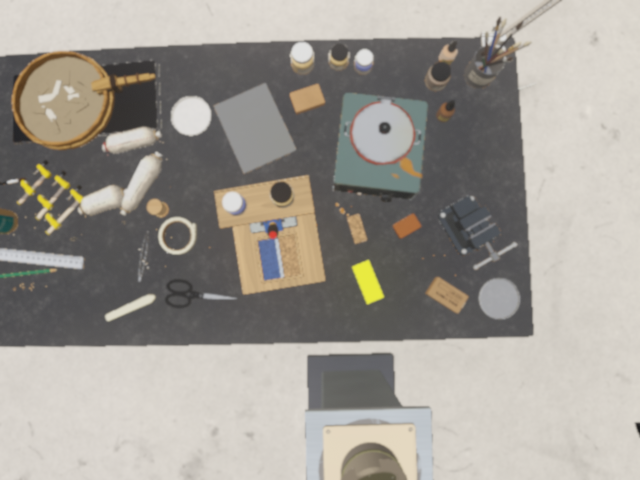

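View pics/scene0.png

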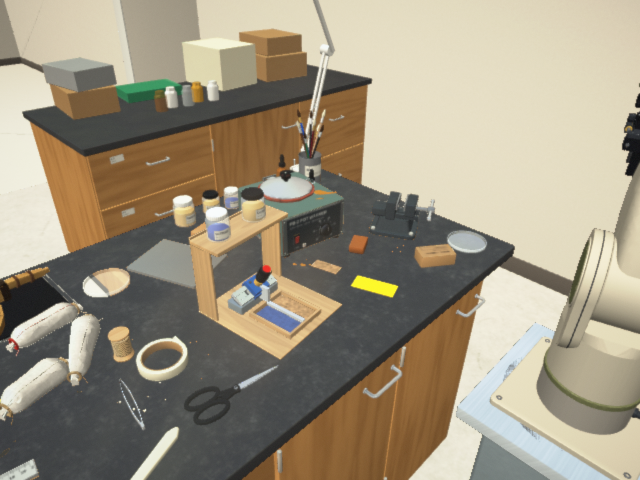

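The top view shows the tray at about (278,245), cork on the right bay (290,255), and the card box at (447,295). The yellow pad and the small cork piece are lookalikes. The divider therefore goes to +y. Next I'll enlarge the tray and the box.

```bash
python3 - <<'E'
from h import *
import pickle
t=pickle.load(open('top.pkl','rb'));s=pickle.load(open('scene.pkl','rb'))
a=cv2.resize(t[0]['img'][165:305,205:335],None,fx=4,fy=4,interpolation=cv2.INTER_CUBIC)
b=cv2.resize(t[0]['img'][265:325,415:475],None,fx=4,fy=4,interpolation=cv2.INTER_CUBIC)
im=np.zeros((560,760,3),np.uint8);im[:,:520]=a;im[:240,520:]=b
cv2.imwrite('pics/crop.png',im[:,:,::-1])
print(px(t,[[278,250],[448,295],[428,290]],.03).round(3))
E
```

```text
[[ 0.555  0.214  0.03 ]
 [ 0.432 -0.205  0.03 ]
 [ 0.446 -0.155  0.03 ]]
```

View pics/crop.png

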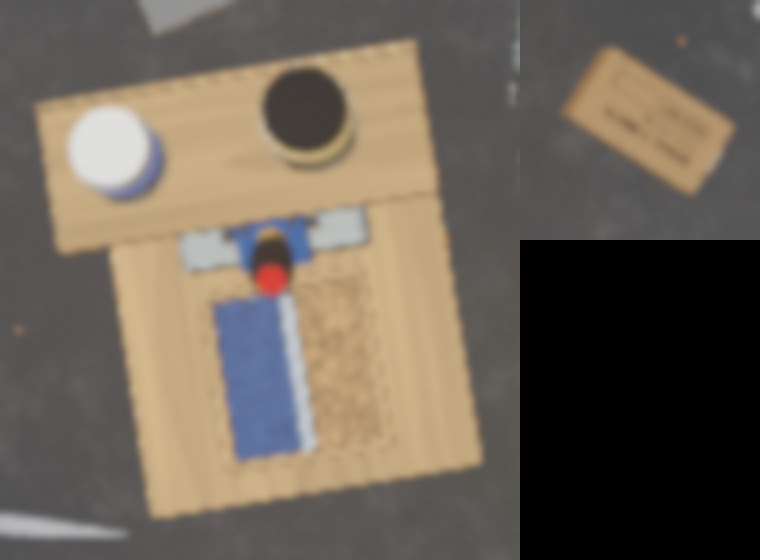

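```bash
python3 - <<'E'
from h import *
import pickle
from scipy.optimize import least_squares
t=pickle.load(open('top.pkl','rb'))
def fit(M,c,off,x0):
    M=np.array(M,float)/1000; uv=np.array(c,float)/4-.375+off
    def X(p): 
        r=R.from_euler('z',p[2]); return r.apply(M)+[p[0],p[1],0]
    f=lambda p:(proj(t,X(p))-uv).ravel()
    s=least_squares(f,x0,loss='soft_l1');print(s.x.round(4),np.degrees(s.x[2]));print(f(s.x).reshape(-1,2).round(1).tolist())
    return s.x
T=fit([[75,106,185],[75,-106,185],[158,-106,185],[158,106,185],[-78,106,4],[-78,-106,4],[49.5,0,103],[-51,0,16],[51,47,6],[-51,47,6]],
 [[57,253],[440,193],[415,40],[36,104],[152,518],[483,463],[271,279],[308,450],[213,305],[238,460]],[205,165],[.55,.21,.1])
B=fit([[25,45.5,32],[25,-45.5,32],[-25,-45.5,32],[-25,45.5,32],[25,45.5,0],[-25,45.5,0]],[[98,52],[215,126],[173,195],[53,120],[88,45],[43,112]],[415,265],[.43,-.2,-.5])
np.save('TB.npy',[T,B])
E
```

```text
[0.5387 0.2141 0.1381] 7.910155798966856
[[0.5, -0.2], [-0.3, -1.0], [-0.1, 0.5], [0.3, 0.3], [0.1, 0.1], [-0.1, 0.3], [-0.2, 0.1], [0.2, -0.2], [-0.2, -0.5], [-0.2, 0.3]]
[ 0.4324 -0.2059 -0.616 ] -35.29347630592748
[[-0.4, -1.2], [0.9, 0.6], [0.6, 0.3], [-0.0, -1.4], [-0.8, 0.6], [-0.2, 0.3]]
```

```bash
cat >> h.py <<'E'
try: T,B=np.load('TB.npy')
except Exception: pass
def tray(p): return R.from_euler('z',T[2]).apply(p)+[T[0],T[1],0]
def lean(deg):  # tool rot leaning deg to tray -x, tool y=-tray y
    return R.from_euler('z',T[2])*R.from_euler('y',-np.radians(deg))*R.from_euler('x',np.pi)
def plan(p,Rt,step=.04,wstep=7.):
    o=manip.observe();Rc=R.from_rotvec(o['tool_rot']);pc=np.array(o['eef_pos'])
    w=np.degrees((Rc.inv()*Rt).as_rotvec());n=max(1,int(np.ceil(np.abs(w).max()/wstep)))
    d=Rt.inv().apply(np.array(p)-pc);m=max(1,int(np.ceil(np.abs(d).max()/step)))
    print('at',pc.round(4),'t',round(o['time'],2),'F',np.round(o['ft_force'],1),'gap',round(o['finger_gap'],3),'| rot',n,'x',(w/n).round(2).tolist(),'then',m,'x',(d/m).round(4).tolist())
    return Rt
E
python3 - <<'E'
from h import *
L=lean(30)
print(L.as_matrix().round(2))
k=np.array([.060,0,.085]);u=np.array([-.5,0,.866])
plan([.42,-.25,.33],R.from_rotvec(manip.observe()['tool_rot']))
g=tray(k+.11*u);print(g,tray(k)); plan(g,L)
E
```

```text
[[ 0.86  0.14  0.5 ]
 [ 0.12 -0.99  0.07]
 [ 0.5   0.   -0.87]]
at [ 0.1586 -0.6042  0.2408] t 0.1 F [-0.8 -0.7 -0.4] gap 1.002 | rot 1 x [0.0, 0.0, 0.0] then 9 x [0.0381, -0.0307, -0.0099]
[0.54367991 0.21480802 0.18026   ] [0.59815659 0.22237712 0.085     ]
at [ 0.1586 -0.6042  0.2408] t 0.1 F [-0.8 -0.7 -0.4] gap 1.002 | rot 5 x [-0.37, 5.99, 1.33] then 19 x [0.0209, -0.0399, 0.0158]
```

```bash
python3 -m creep '[0.038,-0.03,-0.01,0,0,0,0,0.038,-0.03,-0.01,0,0,0,0,0.038,-0.03,-0.01,0,0,0,0,0.038,-0.03,-0.01,0,0,0,0,0.038,-0.03,-0.01,0,0,0,0,0.038,-0.03,-0.01,0,0,0,0,0.038,-0.03,-0.01,0,0,0,0,0.038,-0.03,-0.01,0,0,0,0]'
python3 - <<'E'
from h import *
plan(tray(np.array([.06,0,.085])+.12*np.array([-.5,0,.866])),lean(30))
E
```

```text
time: 0.77
eef_pos: [0.3558, -0.3419, 0.3092]
tool_rot: [3.116, 0.402, -0.001]
ft_force: [1.5, -0.9, 0.6]
finger_gap: 1.002
finger_force: 0.0
at [ 0.3558 -0.3419  0.3092] t 0.77 F [ 1.5 -0.9  0.6] gap 1.002 | rot 5 x [-0.35, 6.0, 1.33] then 14 x [0.0116, -0.0375, 0.0166]
```

```bash
python3 -m creep '[0,0,0,-0.35,6,1.33,0,0,0,0,-0.35,6,1.33,0,0,0,0,-0.35,6,1.33,0,0,0,0,-0.35,6,1.33,0,0,0,0,-0.35,6,1.33,0]' >/dev/null
python3 -m creep '[0.012,-0.0375,0.01,0,0,0,0,0.012,-0.0375,0.01,0,0,0,0,0.012,-0.0375,0.01,0,0,0,0,0.012,-0.0375,0.01,0,0,0,0,0.012,-0.0375,0.01,0,0,0,0,0.012,-0.0375,0.01,0,0,0,0,0.012,-0.0375,0.01,0,0,0,0,0.012,-0.0375,0.01,0,0,0,0]'
python3 - <<'E'
from h import *
plan(tray(np.array([.06,0,.085])+.12*np.array([-.5,0,.866])),lean(30))
E
```

```text
time: 1.85
eef_pos: [0.4296, -0.0536, 0.2887]
tool_rot: [-2.996, -0.204, -0.798]
ft_force: [0.3, -1.2, -0.3]
finger_gap: 0.999
finger_force: 0.0
at [ 0.4296 -0.0536  0.2887] t 1.85 F [ 0.3 -1.2 -0.3] gap 0.999 | rot 1 x [0.11, 0.16, -0.08] then 7 x [0.0108, -0.0357, 0.0227]
```

```bash
python3 -m creep '[0.0108,-0.0357,0.0227,0,0,0,0,0.0108,-0.0357,0.0227,0,0,0,0,0.0108,-0.0357,0.0227,0,0,0,0,0.0108,-0.0357,0.0227,0,0,0,0,0.0108,-0.0357,0.0227,0,0,0,0,0.0108,-0.0357,0.0227,0,0,0,0,0.0108,-0.0357,0.0227,0,0,0,0,0,0,0,0.11,0.16,-0.08,0]'
python3 - <<'E'
from h import *
plan(tray(np.array([.06,0,.085])+.12*np.array([-.5,0,.866])),lean(30))
c=cam('wrist','w1.png')
P=np.array([[60,0,85],[49.5,0,103.2],[-51,0,16],[51,47,6],[-51,47,6],[-51,-47,6],[75,0,175]])/1000
print(proj(c,np.array([tray(p) for p in P])).round(0).tolist())
E
```

```text
time: 2.52
eef_pos: [0.5235, 0.1842, 0.197]
tool_rot: [-2.998, -0.226, -0.79]
ft_force: [0.5, -0.8, 1.2]
finger_gap: 1.0
finger_force: 0.0
at [0.5235 0.1842 0.197 ] t 2.52 F [ 0.5 -0.8  1.2] gap 1.0 | rot 1 x [-0.04, 0.49, 0.69] then 1 x [0.0126, -0.0275, 0.0166]
[[291.0, 218.0], [289.0, 225.0], [294.0, 344.0], [255.0, 245.0], [249.0, 342.0], [340.0, 343.0], [279.0, 155.0]]
```

View pics/w1.png

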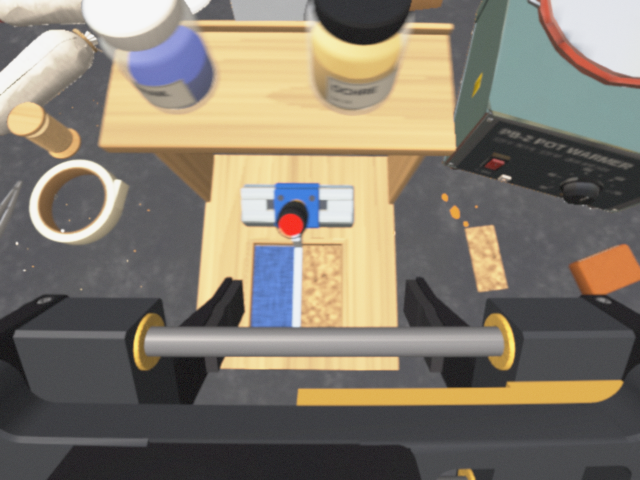

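The red knob end is at (291,224) against a predicted (289,225), and the shelf edge matches too, so the tray pose holds.

```bash
python3 -m creep '[0.0126,-0.0275,0.0166,-0.04,0.49,0.69,0,0,0,0,0,0,0,0,0,0,0,0,0,0,0]'
python3 - <<'E'
from h import *
plan(tray(np.array([.06,-.001,.085])+.002*np.array([-.5,0,.866])),lean(30),.02)
E
```

```text
time: 2.82
eef_pos: [0.524, 0.1812, 0.1916]
tool_rot: [-3.014, -0.204, -0.765]
ft_force: [0.2, 0.4, 0.1]
finger_gap: 0.999
finger_force: 0.0
at [0.524  0.1812 0.1916] t 2.82 F [0.2 0.4 0.1] gap 0.999 | rot 1 x [0.51, 1.56, -0.01] then 7 x [0.0022, -0.0042, 0.0186]
```

```bash
python3 -m creep '[0,-0.02,0,0,0,0,0,0,0,0,0,0,0,0]'; python3 - <<'E'
from h import *
print(np.round(manip.observe()['q'],3))
plan(tray(np.array([.06,-.001,.085])+.12*np.array([-.5,0,.866])),lean(30),.02)
E
```

```text
time: 2.98
eef_pos: [0.521, 0.2039, 0.1921]
tool_rot: [-3.013, -0.208, -0.768]
ft_force: [-0.1, 1.9, 0.8]
finger_gap: 0.997
finger_force: 0.0
[ 0.988 -0.133 -1.452  2.06   0.075  0.631 -1.978]
at [0.521  0.2039 0.1921] t 2.98 F [-0.1  1.9  0.8] gap 0.997 | rot 1 x [0.5, 1.45, 0.12] then 1 x [0.0148, -0.0067, 0.0123]
```

```bash
python3 -m creep '[0.015,-0.0067,0.0123,0.5,1.45,0.12,0,0,0,0,0,0,0,0]'; python3 - <<'E'
from h import *
print(np.round(manip.observe()['q'],3))
plan(tray(np.array([.06,-.001,.085])+.12*np.array([-.5,0,.866])),lean(30),.02)
E
```

```text
time: 3.15
eef_pos: [0.5279, 0.2019, 0.1897]
tool_rot: [-3.014, -0.206, -0.773]
ft_force: [0.2, -1.2, -0.4]
finger_gap: 0.996
finger_force: 0.0
[ 0.941 -0.03  -1.451  2.053  0.269  0.643 -2.13 ]
at [0.5279 0.2019 0.1897] t 3.15 F [ 0.2 -1.2 -0.4] gap 0.996 | rot 1 x [0.65, 1.29, 0.07] then 1 x [0.0103, -0.0096, 0.0069]
```

The arm has drifted into the q3 limit. I'll back off and swing round the base, so q1 has to carry the motion and q3 can unwind on the way back.

```bash
python3 -m creep '[0,0,-0.035,0,0,0,0,0,0,-0.035,0,0,0,0,0,0,-0.035,0,0,0,0,0,0,-0.035,0,0,0,0,0,0,-0.03,0,0,0,0,0,0,0,0,0,0,0]'
cat >> h.py <<'E'
def swing(deg):
    o=manip.observe();Rc=R.from_rotvec(o['tool_rot']);pc=np.array(o['eef_pos'])
    r=R.from_euler('z',deg,degrees=True)
    print('q',np.round(o['q'],2),'at',pc.round(3),'az',round(np.degrees(np.arctan2(pc[1],pc[0])),1),'swing row',Rc.inv().apply(r.apply(pc)-pc).round(4).tolist(),Rc.inv().apply([0,0,deg]).round(2).tolist())
E
python3 -c "
from h import *
swing(4)"
```

```text
time: 3.65
eef_pos: [0.4593, 0.1949, 0.3152]
tool_rot: [-3.027, -0.207, -0.765]
ft_force: [1.1, 0.1, 1.0]
finger_gap: 0.999
finger_force: 0.0
q [ 0.56 -0.45 -0.9   2.   -0.26  0.96 -1.71] at [0.459 0.195 0.315] az 23.0 swing row [-0.0089, -0.0332, -0.0055] [1.89, 0.08, -3.52]
```

```bash
python3 -m creep '[-0.0089,-0.0332,-0.0055,1.89,0.08,-3.52,0,-0.0089,-0.0332,-0.0055,1.89,0.08,-3.52,0,-0.0089,-0.0332,-0.0055,1.89,0.08,-3.52,0,-0.0089,-0.0332,-0.0055,1.89,0.08,-3.52,0,-0.0089,-0.0332,-0.0055,1.89,0.08,-3.52,0,-0.0089,-0.0332,-0.0055,1.89,0.08,-3.52,0,-0.0089,-0.0332,-0.0055,1.89,0.08,-3.52,0,0,0,0,0,0,0,0]'
python3 -c "
from h import *
swing(-4)"
```

```text
time: 4.32
eef_pos: [0.3105, 0.3908, 0.3093]
tool_rot: [-2.781, -0.91, -0.696]
ft_force: [0.4, 0.2, 0.5]
finger_gap: 0.996
finger_force: 0.0
q [ 0.15 -0.48 -0.95  2.   -0.33  0.96 -1.65] at [0.31  0.391 0.309] az 51.5 swing row [0.007, 0.0339, 0.0043] [-1.87, -0.06, 3.54]
```

```bash
python3 -m creep '[-0.007,-0.0339,-0.0043,1.87,0.06,-3.54,0,-0.007,-0.0339,-0.0043,1.87,0.06,-3.54,0,-0.007,-0.0339,-0.0043,1.87,0.06,-3.54,0,-0.007,-0.0339,-0.0043,1.87,0.06,-3.54,0,-0.007,-0.0339,-0.0043,1.87,0.06,-3.54,0,-0.007,-0.0339,-0.0043,1.87,0.06,-3.54,0,-0.007,-0.0339,-0.0043,1.87,0.06,-3.54,0,0,0,0,0,0,0,0]' >/dev/null
python3 -c "
from h import *
swing(-4)
o=manip.observe();p=np.array(o['eef_pos']);h=p*[1,1,0];h/=np.linalg.norm(h)
print(R.from_rotvec(o['tool_rot']).inv().apply(h).round(3))
"
```

```text
q [-0.22 -0.47 -1.03  1.97 -0.38  0.96 -1.61] at [0.098 0.506 0.309] az 79.1 swing row [0.007, 0.035, 0.0042] [-1.86, -0.06, 3.54]
[ 0.857 -0.259  0.446]
```

```bash
python3 -m creep '[0.034,-0.0104,0.0178,0,0,0,0,0.034,-0.0104,0.0178,0,0,0,0,0.034,-0.0104,0.0178,0,0,0,0,0.034,-0.0104,0.0178,0,0,0,0,0,0,0,0,0,0,0]' >/dev/null
python3 -c "
from h import *
swing(-3.3)
"
```

```text
q [ 0.32 -0.48 -1.46  1.76 -0.49  0.96 -1.53] at [0.128 0.598 0.315] az 78.0 swing row [0.0069, 0.0343, 0.0043] [-1.56, -0.05, 2.91]
```

```bash
cat > kin.py <<'E'
from h import *
def rz(a):return R.from_euler('z',a)
def ry(a):return R.from_euler('y',a)
S=(-1,-1,-1,-1)
def fk(q,k,S=S):
    h,L1,a1,L2,a2,L3,a3,c=k
    r=rz(S[0]*q[0])*ry(q[1]);p=np.array([0,0,h])+r.apply([a1,0,L1])
    r=r*rz(S[1]*q[2])*ry(q[3]);p=p+r.apply([a2,0,L2])
    r=r*rz(S[2]*q[4])*ry(q[5]);p=p+r.apply([a3,0,L3])
    return p,r*rz(S[3]*q[6]+c)
E
python3 - <<'E'
from kin import *
from scipy.optimize import least_squares
import itertools
o=manip.observe()
D=[([1.291,.333,-.065,1.461,.022,1.35,-.089],[.1586,-.6042,.2408],[-3.114,-.402,0]),
([.988,-.133,-1.452,2.06,.075,.631,-1.978],[.521,.2039,.1921],[-3.013,-.208,-.768]),
([.941,-.03,-1.451,2.053,.269,.643,-2.13],[.5279,.2019,.1897],[-3.014,-.206,-.773]),
([.56,-.45,-.9,2.,-.26,.96,-1.71],[.4593,.1949,.3152],[-3.027,-.207,-.765]),
([.15,-.48,-.95,2.,-.33,.96,-1.65],[.3105,.3908,.3093],[-2.781,-.91,-.696]),
(o['q'],o['eef_pos'],o['tool_rot'])]
best=[]
for S in itertools.product([1,-1],repeat=4):
  for c in (0,np.pi/2,np.pi,-np.pi/2):
    def f(k):
        e=[]
        for q,p,w in D:
            P,r=fk(q,k,S);e+=list(P-p)+list(.3*(r.inv()*R.from_rotvec(w)).as_rotvec())
        return np.array(e)
    s=least_squares(f,[.3,.4,0,.4,0,.25,0,c],loss='soft_l1',f_scale=.02)
    best.append((s.cost,S,s.x,np.abs(f(s.x)).max()))
best.sort(key=lambda b:b[0])
for b in best[:2]:print(b[0],b[1],b[2].round(4),b[3])
E
```

```text
0.0008252320272858727 (-1, -1, -1, -1) [0.2669 0.4523 0.0273 0.489  0.0198 0.32   0.0161 1.5713] 0.04432203594533693
0.0008252320272858736 (-1, -1, -1, -1) [0.2669 0.4523 0.0273 0.489  0.0198 0.32   0.0161 1.5713] 0.04432203594677739
```

```bash
python3 - <<'E'
import re
s=open('kin.py').read()
s=s.replace("h,L1,a1,L2,a2,L3,a3,c=k","h,L1,a1,L2,a2,L3,a3,c,b0,b1,b2,b3,x0=k")
s=s.replace("p=np.array([0,0,h])+r.apply([a1,0,L1])","p=np.array([0,0,h])+rz(S[0]*q[0]).apply([x0,b0,0])+r.apply([a1,b1,L1])").replace("[a2,0,L2]","[a2,b2,L2]").replace("[a3,0,L3]","[a3,b3,L3]")
open('kin.py','w').write(s)
E
cat > fit.py <<'E'
from kin import *
from scipy.optimize import least_squares
o=manip.observe()
D=[([1.291,.333,-.065,1.461,.022,1.35,-.089],[.1586,-.6042,.2408],[-3.114,-.402,0]),
([.988,-.133,-1.452,2.06,.075,.631,-1.978],[.521,.2039,.1921],[-3.013,-.208,-.768]),
([.941,-.03,-1.451,2.053,.269,.643,-2.13],[.5279,.2019,.1897],[-3.014,-.206,-.773]),
([.56,-.45,-.9,2.,-.26,.96,-1.71],[.4593,.1949,.3152],[-3.027,-.207,-.765]),
([.15,-.48,-.95,2.,-.33,.96,-1.65],[.3105,.3908,.3093],[-2.781,-.91,-.696]),
(o['q'],o['eef_pos'],o['tool_rot'])]
def f(k):
        e=[]
        for q,p,w in D:
            P,r=fk(q,k);e+=list(P-p)+list(.3*(r.inv()*R.from_rotvec(w)).as_rotvec())
        return np.array(e)
s=least_squares(f,[.27,.45,0.03,.49,0.02,.32,0.02,1.571,0,0,0,0,0],loss='soft_l1',f_scale=.01)
print(s.x.round(4));print(f(s.x).reshape(-1,6).round(3));print(np.round(o['dq'],2))
np.save('k.npy',s.x)
E
python3 fit.py
```

```text
[ 2.5940e-01  4.4620e-01  2.0000e-03  4.9130e-01 -2.6000e-03  3.3320e-01
  1.5000e-03  1.5713e+00 -1.5710e-01  1.3450e-01 -2.1900e-02 -4.0000e-04
 -1.1000e-03]
[[ 0.001  0.     0.     0.     0.    -0.   ]
 [ 0.     0.    -0.     0.    -0.    -0.   ]
 [ 0.001  0.    -0.     0.    -0.    -0.   ]
 [-0.001 -0.002 -0.001  0.002  0.002  0.   ]
 [ 0.001 -0.     0.001  0.001 -0.001  0.   ]
 [-0.001  0.     0.    -0.    -0.    -0.   ]]
[-0.16  0.05  0.08  0.06  0.22 -0.02 -0.16]
```

```bash
python3 -m creep '[0,0,0,0,0,0,0,0,0,0,0,0,0,0,0,0,0,0,0,0,0,0,0,0,0,0,0,0]' >/dev/null
cat > sim.py <<'E'
from kin import *
k=np.load('k.npy')
lo=np.array([-2.6,-.5,-1.47,.16,-1.27,.06,-2.6]);hi=np.array([2.6,2.12,1.34,2.42,4.41,2.06,2.6])
vm=.7*np.array([2.22,2.22,2.79,2.79,3.14,3.14,3.14])/12
def jac(q):
    p,r=fk(q,k);J=np.zeros((6,7))
    for i in range(7):
        d=q.copy();d[i]+=1e-5;P,rr=fk(d,k);J[:3,i]=(P-p)/1e-5;J[3:,i]=(rr*r.inv()).as_rotvec()/1e-5
    return J
def ik(q,p,r,W=None,sub=6,gain=0,q0=None):
    q=q.copy()
    W=np.ones(7) if W is None else W
    for _ in range(sub):
        P,rr=fk(q,k);e=np.r_[p-P,(r*rr.inv()).as_rotvec()];J=jac(q)
        act=np.ones(7,bool)
        for _ in range(4):
            Ja=(J*act)*W; dq=W*np.linalg.lstsq(Ja,e,rcond=1e-3)[0]*act
            if gain and q0 is not None:
                N=np.eye(7)-np.linalg.pinv(J*act,rcond=1e-3)@(J*act);dq+=gain*N@((q0-q)*act)
            bad=act&(((q+dq)<lo+.015)|((q+dq)>hi-.015))
            if not bad.any():break
            act&=~bad
        q=q+dq
    return q
def row(q,p,r,a,**kw):
    """command pose p,r advanced by one row"""
    p=p+r.apply(a[:3]);r=r*R.from_rotvec(np.radians(a[3:6]));qn=ik(q,p,r,**kw)
    s=min(1,1/max(1e-9,(np.abs(qn-q)/vm).max()))
    if s<1:
        qn=q+(qn-q)*s;p,r=fk(qn,k)
    return qn,p,r
E
python3 - <<'E'
from sim import *
o=manip.observe();print('now',np.round(o['q'],3),np.round(o['dq'],2))
H=[[.038,-.03,-.01,0,0,0]]*8+[[0,0,0,-.35,6,1.33]]*5+[[.012,-.0375,.01,0,0,0]]*8+[[.0108,-.0357,.0227,0,0,0]]*7+[[0,0,0,.11,.16,-.08]]
for name,kw in [('min',{}),('mid',dict(gain=.05,q0=(lo+hi)/2)),('start',dict(gain=.05,q0=np.array([1.291,.332,-.065,1.46,.022,1.35,-.088]))),('zero',dict(gain=.05,q0=np.array([0,.332,-.065,1.46,.022,1.35,-.088])))]:
    q=np.array([1.291,.332,-.065,1.46,.022,1.35,-.088]);p,r=fk(q,k);out=[]
    for i,a in enumerate(H):
        q,p,r=row(q,p,r,np.array(a),**kw)
        if i in(7,20,28):out.append((p.round(3).tolist(),q.round(2).tolist()))
    print(name,out)
E
```

```text
now [ 0.299 -0.476 -1.45   1.768 -0.474  0.961 -1.538] [-0.    0.01 -0.01 -0.    0.    0.   -0.01]
min [([0.393, -0.295, 0.322], [0.91, 0.02, -0.36, 1.66, 0.01, 1.46, -0.76]), ([0.472, 0.015, 0.301], [0.77, -0.47, -0.64, 2.12, -0.5, 0.93, -1.11]), ([0.541, 0.197, 0.221], [0.83, -0.03, -1.31, 1.98, 0.21, 0.73, -2.05])]
mid [([0.393, -0.295, 0.322], [0.42, -0.0, 0.14, 1.68, 0.0, 1.46, -0.76]), ([0.473, 0.019, 0.301], [0.01, -0.41, -0.1, 2.15, -0.08, 0.88, -1.5]), ([0.582, 0.287, 0.201], [-0.26, 0.14, -0.42, 1.9, 0.48, 0.71, -2.4])]
start [([0.393, -0.295, 0.322], [0.94, 0.02, -0.39, 1.66, 0.01, 1.46, -0.77]), ([0.47, 0.006, 0.301], [0.81, -0.48, -0.64, 2.12, -0.53, 0.95, -1.07]), ([0.574, 0.26, 0.206], [1.12, -0.45, -1.38, 2.0, -0.5, 0.73, -1.5])]
zero [([0.378, -0.316, 0.316], [0.41, -0.0, 0.2, 1.69, 0.0, 1.45, -0.71]), ([0.458, -0.002, 0.294], [0.34, -0.44, -0.29, 2.17, -0.27, 0.89, -1.27]), ([0.56, 0.248, 0.201], [-0.11, 0.05, -0.52, 1.98, 0.41, 0.68, -2.31])]
```

```bash
cat > search.py <<'E'
from sim import *
from scipy.linalg import logm,expm
from multiprocessing import Pool
import sys
def M(p,r):
    m=np.eye(4);m[:3,:3]=r.as_matrix();m[:3,3]=p;return m
def seg(A,Bm,st=.032,wt=6.3):
    X=np.linalg.inv(A)@Bm;l=np.real(logm(X));w=np.degrees(np.abs([l[2,1],l[0,2],l[1,0]]).max());n=int(max(1,np.ceil(w/wt),np.ceil(np.abs(l[:3,3]).max()/st)))
    Y=np.real(expm(l/n));return n,np.r_[Y[:3,3],np.degrees(R.from_matrix(Y[:3,:3]).as_rotvec())]
u=np.array([-.5,0,.866]);kn=np.array([.06,-.001,.085])
def pose(az,r,z,yaw,ln):
    a=np.radians(az);return M([r*np.cos(a),r*np.sin(a),z],R.from_euler('z',yaw,degrees=True)*R.from_euler('y',-np.radians(ln))*R.from_euler('x',np.pi))
def final(fl):
    F=lean(30)*R.from_euler('z',np.pi*fl)
    return [M(tray(kn+d),F) for d in (.22*u,.11*u,.002*u,.014*u,.014*u+[0,.0255,0],.12*u+[0,.0255,0])]
def run(q,wps,zmin=.29,nfree=0,verbose=False):
    p,r=fk(q,k);A=M(p,r);rows=0;mar=[];out=[]
    for i,Bm in enumerate(wps):
        n,a=seg(A,Bm);rows+=n
        for _ in range(n):
            c=r;q,p,r=row(q,p,r,a,sub=2)
            if i<nfree and p[2]<zmin:return None
        e=np.linalg.norm(p-Bm[:3,3]);A=M(p,r)
        out.append((n,a.round(4).tolist(),q.round(2).tolist(),round(e,4)))
        if i>=nfree:mar.append(min((np.minimum(q-lo,hi-q)/[1,1,1,1,1,1,1]).min(),.6)-20*max(0,e-.03))
    return min(mar),rows,out
def job(seed):
    g=np.random.default_rng(seed);q0=np.load('q0.npy');best=None
    for _ in range(60):
        fl=g.integers(0,2);nw=g.integers(1,4)
        w=[pose(g.uniform(-70,85),g.uniform(.42,.82),g.uniform(.34,.5),g.uniform(-120,120)+180*fl,g.uniform(0,35)) for _ in range(nw)]
        try:s=run(q0,w+final(fl),nfree=nw)
        except Exception:continue
        if s and (best is None or s[0]-.002*s[1]>best[0]):best=(s[0]-.002*s[1],s,fl)
    return best
if __name__=='__main__':
    o=manip.observe();np.save('q0.npy',o['q'])
    import time;t=time.time();import os
    with Pool() as P:
        b=max((x for x in P.map(job,range(int(sys.argv[1]))) if x),key=lambda x:x[0])
    print(os.cpu_count(),time.time()-t,b[0],b[1][0],b[1][1],'flip',b[2])
    for l in b[1][2]:print(l)
E
export OMP_NUM_THREADS=1; timeout 240 python3 search.py 16
```

```text
4 78.61646628379822 0.20871292127219393 0.27671292127219393 34 flip 1
(9, [-0.0226, 0.0164, -0.0164, 2.4202, -1.3582, -6.0269], [-0.2, -0.18, -0.59, 1.72, -0.34, 1.5, -0.25], np.float64(0.0069))
(11, [-0.027, -0.0037, 0.0123, -0.8346, -3.5271, -6.2532], [-0.21, -0.22, -0.36, 2.06, 0.19, 0.82, 1.03], np.float64(0.0))
(4, [-0.0, -0.0, 0.0275, -0.0, 0.0, 0.0], [-0.19, 0.0, -0.38, 2.08, 0.37, 0.61, 0.88], np.float64(0.0))
(4, [-0.0, 0.0, 0.027, 0.0, 0.0, 0.0], [-0.23, 0.25, -0.32, 2.04, 0.64, 0.45, 0.66], np.float64(0.0))
(1, [0.0, 0.0, -0.012, 0.0, 0.0, 0.0], [-0.22, 0.22, -0.34, 2.05, 0.61, 0.47, 0.68], np.float64(0.0))
(1, [0.0, 0.0255, 0.0, 0.0, 0.0, 0.0], [-0.27, 0.23, -0.34, 2.03, 0.65, 0.5, 0.61], np.float64(0.0))
(4, [0.0, -0.0, -0.0265, -0.0, 0.0, 0.0], [-0.22, 0.0, -0.41, 2.06, 0.4, 0.65, 0.81], np.float64(0.0))
```

A half turn of the tool resolves it: 20 rows lead to a well-centred configuration.

```bash
python3 -m creep '[-0.0226,0.0164,-0.0164,2.42,-1.36,-6.03,0,-0.0226,0.0164,-0.0164,2.42,-1.36,-6.03,0,-0.0226,0.0164,-0.0164,2.42,-1.36,-6.03,0,-0.0226,0.0164,-0.0164,2.42,-1.36,-6.03,0,-0.0226,0.0164,-0.0164,2.42,-1.36,-6.03,0,-0.0226,0.0164,-0.0164,2.42,-1.36,-6.03,0,-0.0226,0.0164,-0.0164,2.42,-1.36,-6.03,0,-0.0226,0.0164,-0.0164,2.42,-1.36,-6.03,0]'
python3 -m creep '[-0.0226,0.0164,-0.0164,2.42,-1.36,-6.03,0,0,0,0,0,0,0,0]' >/dev/null
cat > go.py <<'E'
from search import *
o=manip.observe();q=np.array(o['q']);s=run(q,final(1))
print('t',o['time'],q.round(2));print(s[0])
for l in s[2][:6]:print(l)
E
python3 go.py
```

```text
time: 6.4
eef_pos: [0.2277, 0.3803, 0.3699]
tool_rot: [-1.582, -2.444, -0.239]
ft_force: [-0.5, 0.8, 0.6]
finger_gap: 1.004
finger_force: 0.0
t 6.5667 [-0.19 -0.17 -0.59  1.71 -0.33  1.51 -0.24]
0.27667873078943467
(11, [-0.0263, -0.0038, 0.0123, -0.8486, -3.5296, -6.2468], [-0.21, -0.22, -0.36, 2.06, 0.19, 0.82, 1.03], np.float64(0.0))
(4, [-0.0, -0.0, 0.0275, 0.0, 0.0, 0.0], [-0.18, 0.0, -0.39, 2.08, 0.37, 0.61, 0.88], np.float64(0.0))
(4, [-0.0, 0.0, 0.027, 0.0, -0.0, 0.0], [-0.23, 0.25, -0.33, 2.04, 0.65, 0.45, 0.66], np.float64(0.0))
(1, [0.0, 0.0, -0.012, 0.0, -0.0, 0.0], [-0.22, 0.22, -0.34, 2.05, 0.62, 0.47, 0.68], np.float64(0.0))
(1, [0.0, 0.0255, -0.0, -0.0, -0.0, 0.0], [-0.27, 0.24, -0.34, 2.03, 0.65, 0.5, 0.61], np.float64(0.0))
(4, [0.0, 0.0, -0.0265, 0.0, -0.0, 0.0], [-0.21, 0.0, -0.42, 2.06, 0.4, 0.65, 0.81], np.float64(0.0))
```

Matches the simulation exactly.

```bash
python3 -m creep '[-0.0263,-0.0038,0.0123,-0.85,-3.53,-6.25,0,-0.0263,-0.0038,0.0123,-0.85,-3.53,-6.25,0,-0.0263,-0.0038,0.0123,-0.85,-3.53,-6.25,0,-0.0263,-0.0038,0.0123,-0.85,-3.53,-6.25,0,-0.0263,-0.0038,0.0123,-0.85,-3.53,-6.25,0,-0.0263,-0.0038,0.0123,-0.85,-3.53,-6.25,0,-0.0263,-0.0038,0.0123,-0.85,-3.53,-6.25,0,-0.0263,-0.0038,0.0123,-0.85,-3.53,-6.25,0]' >/dev/null
python3 -m creep '[-0.0263,-0.0038,0.0123,-0.85,-3.53,-6.25,0,-0.0263,-0.0038,0.0123,-0.85,-3.53,-6.25,0,-0.0263,-0.0038,0.0123,-0.85,-3.53,-6.25,0,0,0,0,0,0,0,0]'
python3 go.py|head -4; python3 -c "
from h import *
plan(tray(np.array([.06,-.001,.085])+.11*np.array([-.5,0,.866])),lean(30)*R.from_euler('z',np.pi),.028)"
```

```text
time: 7.57
eef_pos: [0.4853, 0.2055, 0.272]
tool_rot: [-0.173, 2.616, 0.049]
ft_force: [-0.3, -0.0, -0.9]
finger_gap: 1.004
finger_force: 0.0
t 7.5667 [-0.22 -0.22 -0.37  2.06  0.19  0.82  1.01]
0.27674682858710964
(1, [-0.0038, -0.0006, -0.0014, -0.051, -0.1595, -0.3752], [-0.22, -0.22, -0.36, 2.06, 0.19, 0.83, 1.02], np.float64(0.0))
(4, [-0.0, -0.0, 0.0275, 0.0, -0.0, -0.0], [-0.19, 0.0, -0.38, 2.08, 0.37, 0.61, 0.88], np.float64(0.0))
at [0.4853 0.2055 0.272 ] t 7.57 F [-0.3 -0.  -0.9] gap 1.004 | rot 1 x [-0.05, -0.16, -0.34] then 4 x [-0.0013, 0.0, 0.0273]
```

```bash
python3 -m creep '[0,0,0,-0.05,-0.16,-0.34,0,-0.0013,0,0.0273,0,0,0,0,-0.0013,0,0.0273,0,0,0,0,-0.0013,0,0.0273,0,0,0,0,-0.0013,0,0.0273,0,0,0,0,0,0,0,0,0,0,0]'
python3 - <<'E'
from h import *
plan(tray(np.array([.06,-.001,.085])+.002*np.array([-.5,0,.866])),lean(30)*R.from_euler('z',np.pi),.022)
c=cam('wrist','w2.png')
print(proj(c,np.array([tray([.0495,y,.1032]) for y in(0,-.002)])).round(0).tolist())
h=cv2.cvtColor(c[0]['img'],cv2.COLOR_RGB2HSV);m=((h[...,0]<6)|(h[...,0]>174))&(h[...,1]>200)&(h[...,2]>150)
n,l,st,ce=cv2.connectedComponentsWithStats(m.astype(np.uint8))
print([(st[i,4],ce[i].round(0).tolist()) for i in range(1,n) if st[i,4]>80])
E
```

```text
time: 8.07
eef_pos: [0.5409, 0.2146, 0.1769]
tool_rot: [-0.172, 2.621, 0.049]
ft_force: [-1.9, -1.5, -0.2]
finger_gap: 1.002
finger_force: 0.0
at [0.5409 0.2146 0.1769] t 8.07 F [-1.9 -1.5 -0.2] gap 1.002 | rot 1 x [-0.05, -0.47, -0.38] then 5 x [-0.0008, -0.0002, 0.0213]
[[325.0, 258.0], [322.0, 258.0]]
[(np.int32(412), [325.0, 258.0])]
```

The red end sits exactly where predicted (325,258). Descend and grip.

```bash
python3 -m creep '[0,0,0,-0.05,-0.47,-0.38,0,-0.0008,0,0.0213,0,0,0,0,-0.0008,0,0.0213,0,0,0,0,-0.0008,0,0.0213,0,0,0,0,-0.0008,0,0.0213,0,0,0,0,-0.0008,0,0.0213,0,0,0,0,0,0,0,0,0,0,0]'
python3 -c "
from h import *
plan(tray(np.array([.06,0,.085])+.002*np.array([-.5,0,.866])),lean(30)*R.from_euler('z',np.pi),.022)"
python3 -m creep '[0,0,0,0,0,0,255,0,0,0,0,0,0,255,0,0,0,0,0,0,255,0,0,0,0,0,0,255,0,0,0,0,0,0,255,0,0,0,0,0,0,255,0,0,0,0,0,0,255,0,0,0,0,0,0,255]'
```

```text
time: 8.7
eef_pos: [0.5989, 0.2225, 0.0911]
tool_rot: [-0.18, 2.606, 0.049]
ft_force: [-1.5, -1.6, 0.0]
finger_gap: 1.003
finger_force: 0.0
at [0.5989 0.2225 0.0911] t 8.7 F [-1.5 -1.6  0. ] gap 1.003 | rot 1 x [-0.0, 0.36, 0.01] then 1 x [0.0038, -0.0, 0.0029]
time: 9.37
eef_pos: [0.5991, 0.2224, 0.0927]
tool_rot: [-0.18, 2.605, 0.05]
ft_force: [-0.1, 0.3, 0.2]
finger_gap: 0.479
finger_force: 0.0
```

```bash
python3 -m creep '[0.004,0,0.003,0,0.36,0,190,0,0,0,0,0,0,255,0,0,0,0,0,0,255,0,0,0,0,0,0,255,0,0,0,0,0,0,255,0,0,0,0,0,0,255,0,0,0,0,0,0,255,0,0,0,0,0,0,255]'
python3 -c "
from h import *
plan(tray(np.array([.06,0,.085])+.002*np.array([-.5,0,.866])),lean(30)*R.from_euler('z',np.pi),.022)"
```

```text
time: 10.03
eef_pos: [0.5966, 0.2221, 0.0873]
tool_rot: [-0.181, 2.612, 0.049]
ft_force: [-1.8, 0.7, -5.8]
finger_gap: 0.29
finger_force: 30.0
at [0.5966 0.2221 0.0873] t 10.03 F [-1.8  0.7 -5.8] gap 0.29 | rot 1 x [0.01, 0.01, 0.03] then 1 x [-0.0002, 0.0001, 0.0008]
```

Gripped (25 mm, 30 N). Pull.

```bash
python3 -m creep '[0,0,-0.006,0,0,0,255,0,0,-0.0065,0,0,0,255,0,0,0,0,0,0,255,0,0,0,0,0,0,255]'
python3 -c "
from h import *
u=np.array([-.5,0,.866]);L=lean(30)*R.from_euler('z',np.pi)
o=manip.observe();d=R.from_euler('z',-T[2]).apply(np.array(o['eef_pos'])-tray([.06,0,.085]));print('pull from knob seat',d@u,d)"
```

```text
time: 10.37
eef_pos: [0.5903, 0.2211, 0.0985]
tool_rot: [-0.181, 2.612, 0.049]
ft_force: [-0.4, 0.6, -10.9]
finger_gap: 0.288
finger_force: 30.0
pull from knob seat 0.015685133589508404 [-0.00801263 -0.00022295  0.01348593]
```

```bash
python3 -m creep '[0,0.008,0,0,0,0,255,0,0.009,0,0,0,0,255,0,0.0085,0,0,0,0,255,0,0,0,0,0,0,255,0,0,0,0,0,0,255]'
python3 -c "
from h import *
u=np.array([-.5,0,.866])
o=manip.observe();d=R.from_euler('z',-T[2]).apply(np.array(o['eef_pos'])-tray([.06,0,.085]));print('pull',d@u,d)
c=cam('wrist','w3.png')"
```

```text
time: 10.78
eef_pos: [0.5867, 0.2477, 0.0982]
tool_rot: [-0.183, 2.612, 0.05]
ft_force: [-2.2, 0.7, -11.3]
finger_gap: 0.288
finger_force: 30.0
pull 0.015362027174652449 [-0.00781691  0.02666858  0.01322584]
```

View pics/w3.png

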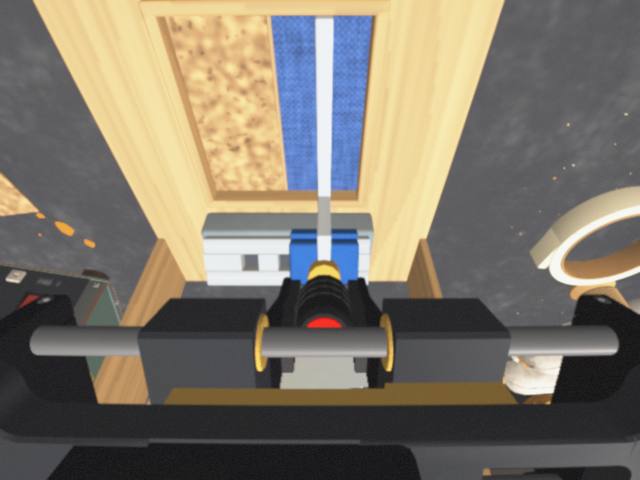

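The divider fin now stands over the blue bay at (325,100), and the cork bay is wide. I'll shift back 1.5 mm, lower and release.

```bash
python3 -m creep '[0,-0.0015,0,0,0,0,255,0,0,0.006,0,0,0,255,0,0,0.006,0,0,0,255,0,0,0,0,0,0,255,0,0,0,0,0,0,255]'
python3 -c "
from h import *
u=np.array([-.5,0,.866])
o=manip.observe();d=R.from_euler('z',-T[2]).apply(np.array(o['eef_pos'])-tray([.06,0,.085]));print('pull',d@u,d)"
python3 -m creep '[0,0,0,0,0,0,120,0,0,0,0,0,0,120,0,0,0,0,0,0,120,0,0,0,0,0,0,0,0,0,0,0,0,0,0,0,0,0,0,0,0,0,0,0,0,0,0,0,0]'
```

```text
time: 11.25
eef_pos: [0.5931, 0.246, 0.0877]
tool_rot: [-0.182, 2.612, 0.049]
ft_force: [-5.4, 1.4, -10.6]
finger_gap: 0.287
finger_force: 30.0
pull 0.0032374632954325342 [-0.00173746  0.02414053  0.00273526]
time: 11.83
eef_pos: [0.5939, 0.246, 0.0888]
tool_rot: [-0.181, 2.61, 0.049]
ft_force: [-0.6, 0.0, -0.7]
finger_gap: 0.734
finger_force: 0.0
```

```bash
python3 -m creep '[0,0,-0.03,0,0,0,0,0,0,-0.03,0,0,0,0,0,0,-0.03,0,0,0,0,0,0,-0.03,0,0,0,0,0,0,-0.03,0,0,0,0,0,0,-0.03,0,0,0,0,0,0,0,0,0,0,0]'
cat > box.py <<'E'
from search import *
def down(yaw,fl):return R.from_euler('z',yaw+np.pi*fl)*R.from_euler('x',np.pi)
def bpose(off,z,fl=1):
    y=B[2]+np.pi/2
    return M([B[0]-off*np.cos(y),B[1]-off*np.sin(y),z],down(y,fl))
def ppose(off,z,fl=1,x=0,y=-.013):
    p=tray([x-off,y,z]);return M(p,down(T[2],fl))
def show(wps,nfree):
    q=np.array(manip.observe()['q']);s=run(q,wps,nfree=nfree,zmin=0)
    for l in s[2]:print(l[0],l[1],l[2],round(float(l[3]),4))
E
python3 - <<'E'
from box import *
for fl in (0,1):
    w=[pose(-10,.5,.33,20+180*fl,10),bpose(.02,.18,fl),bpose(.02,.033,fl),bpose(.02,.2,fl),ppose(.02,.2,fl),ppose(.02,.04,fl),ppose(.02,.2,fl)]
    print(fl);show(w,0)
c=cam('wrist','w4.png')
E
```

```text
time: 12.42
eef_pos: [0.5041, 0.235, 0.2504]
tool_rot: [-0.182, 2.603, 0.053]
ft_force: [1.0, 0.0, 0.8]
finger_gap: 0.999
finger_force: 0.0
0
27 [-0.0172, -0.0042, -0.0007, 1.1138, 0.2198, 6.1441] [0.19, -0.09, -0.05, 1.76, -0.09, 1.32, -1.06] 0.0
6 [-0.0254, 0.0116, 0.0227, 0.5048, -1.6153, -5.7695] [0.29, 0.05, 0.1, 1.93, -0.0, 1.16, -0.22] 0.0
5 [-0.0, -0.0, 0.0294, 0.0, 0.0, -0.0] [0.3, 0.24, 0.1, 2.06, -0.03, 0.84, -0.2] 0.0
6 [-0.0, -0.0, -0.0278, -0.0, 0.0, -0.0] [0.29, 0.03, 0.1, 1.91, -0.0, 1.21, -0.22] 0.0
10 [0.0325, -0.0303, -0.0, -0.0, -0.0, 4.6796] [-0.16, 0.23, -0.33, 1.69, 0.08, 1.24, -1.94] 0.0
6 [0.0, -0.0, 0.0267, -0.0, 0.0, -0.0] [-0.18, 0.41, -0.31, 1.83, 0.15, 0.93, -1.99] 0.0
6 [0.0, 0.0, -0.0267, -0.0, 0.0, 0.0] [-0.15, 0.23, -0.34, 1.69, 0.08, 1.24, -1.94] 0.0
1
10 [0.0071, -0.0313, -0.0095, -0.2037, 4.04, -1.208] [0.01, 0.13, 0.04, 1.53, 0.06, 1.64, 1.96] 0.0
6 [0.0203, -0.0125, 0.0271, 0.5048, -1.6153, -5.7695] [0.15, -0.01, 0.11, 1.94, 0.09, 1.2, 2.57] 0.0
5 [0.0, 0.0, 0.0294, 0.0, 0.0, 0.0] [0.15, -0.01, 0.11, 1.94, 0.09, 1.2, 2.57] 0.0
6 [-0.0, -0.0, -0.0278, -0.0, 0.0, 0.0] [0.15, -0.01, 0.11, 1.94, 0.09, 1.2, 2.57] 0.0
10 [-0.0325, 0.0303, 0.0, 0.0, -0.0, 4.6796] [-0.22, 0.22, -0.26, 1.69, 0.06, 1.23, 1.22] 0.0
5 [-0.0, 0.0, 0.032, 0.0, -0.0, 0.0] [-0.24, 0.4, -0.25, 1.84, 0.12, 0.92, 1.17] 0.0
5 [0.0, 0.0, -0.032, 0.0, 0.0, -0.0] [-0.22, 0.22, -0.26, 1.69, 0.06, 1.23, 1.22] 0.0
```

View pics/w4.png

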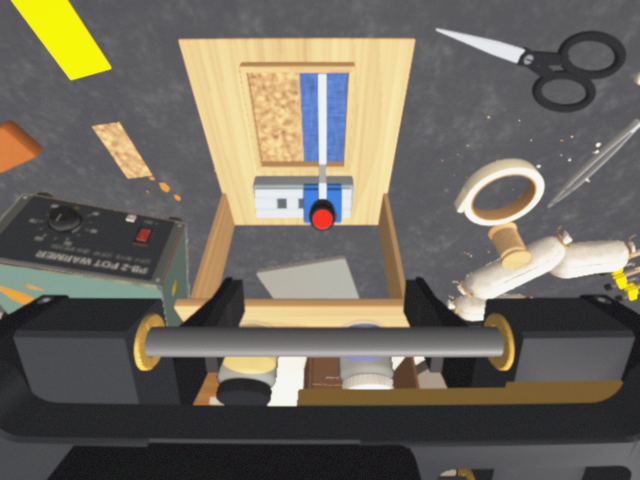

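```bash
python3 - <<'E'
from box import *
import pickle
c=manip.read_camera('wrist');K=np.array([[c['fx'],0,c['cx']],[0,c['fy'],c['cy']],[0,0,1]]);cc=(c,K,np.array(c['dist'],float),np.array(c['pose']))
h=cv2.cvtColor(c['img'],cv2.COLOR_RGB2HSV);m=((h[...,0]<6)|(h[...,0]>174))&(h[...,1]>200)&(h[...,2]>150)
n,l,st,ce=cv2.connectedComponentsWithStats(m.astype(np.uint8));print([ce[i].round(1).tolist() for i in range(1,n) if st[i,4]>80])
for y in(.023,.025,.027):
  for pl in(0,.008):print(y,pl,proj(cc,tray([.0495-.5*pl,y,.1032+.866*pl])).round(1).tolist())
q=np.array(manip.observe()['q']);p,r=fk(q,k);n,a=seg(M(p,r),pose(-10,.5,.33,20,10),wt=7);print(n,a.round(4))
for i in range(n):
    q,p,r=row(q,p,r,a,sub=2)
    if i%4==3:print(p.round(2),q.round(2))
E
```

```text
[[322.7, 219.8]]
0.023 0 [[322.6, 220.2]]
0.023 0.008 [[322.6, 222.4]]
0.025 0 [[324.7, 220.2]]
0.025 0.008 [[324.7, 222.4]]
0.027 0 [[326.7, 220.2]]
0.027 0.008 [[326.8, 222.4]]
24 [-1.9300e-02 -4.8000e-03 -1.1000e-03  1.2357e+00  2.5260e-01  6.9128e+00]
[0.57 0.21 0.29] [-0.16 -0.01 -0.42  1.84  0.34  0.91  0.47]
[0.62 0.16 0.32] [-0.11  0.07 -0.35  1.68  0.32  1.05  0.13]
[0.63 0.08 0.34] [-0.05  0.11 -0.27  1.58  0.25  1.16 -0.16]
[0.61 0.   0.34] [ 0.03  0.09 -0.19  1.56  0.14  1.24 -0.45]
[ 0.56 -0.06  0.34] [ 0.11  0.03 -0.11  1.63  0.02  1.29 -0.74]
[ 0.49 -0.09  0.33] [ 0.19 -0.09 -0.04  1.76 -0.09  1.32 -1.06]
```

The plunger is seated and the divider is at about +23 mm. Lift, then go to the box.

```bash
python3 -m creep '[0.01,0,-0.03,0,0,0,0,0.01,0,-0.03,0,0,0,0,0.01,0,-0.03,0,0,0,0]'
python3 - <<'E'
from box import *
q=np.array(manip.observe()['q']);p,r=fk(q,k);n,a=seg(M(p,r),pose(-15,.5,.34,20,0),wt=7);print(n,a.round(4))
for i in range(n):
    q,p,r=row(q,p,r,a,sub=2)
    if i%4==3:print(p.round(2),q.round(2))
E
```

```text
time: 12.77
eef_pos: [0.4329, 0.223, 0.3057]
tool_rot: [-0.181, 2.615, 0.048]
ft_force: [0.6, -0.0, 0.8]
finger_gap: 1.001
finger_force: 0.0
24 [-2.1400e-02 -3.1000e-03  4.0000e-03  1.8074e+00  1.9190e-01  6.7724e+00]
[0.51 0.21 0.33] [-0.11 -0.13 -0.5   1.85  0.3   1.05  0.48]
[0.58 0.15 0.35] [-0.05  0.03 -0.47  1.65  0.37  1.21  0.1 ]
[0.61 0.07 0.36] [ 0.01  0.12 -0.39  1.51  0.35  1.33 -0.21]
[ 0.6  -0.01  0.36] [ 0.09  0.15 -0.29  1.45  0.26  1.42 -0.49]
[ 0.56 -0.09  0.35] [ 0.19  0.12 -0.2   1.49  0.14  1.48 -0.76]
[ 0.48 -0.13  0.34] [ 0.28  0.02 -0.11  1.62  0.    1.5  -1.05]
```

```bash
python3 -m creep '[-0.0214,-0.0031,0.004,1.81,0.19,6.77,0,-0.0214,-0.0031,0.004,1.81,0.19,6.77,0,-0.0214,-0.0031,0.004,1.81,0.19,6.77,0,-0.0214,-0.0031,0.004,1.81,0.19,6.77,0,-0.0214,-0.0031,0.004,1.81,0.19,6.77,0,-0.0214,-0.0031,0.004,1.81,0.19,6.77,0,-0.0214,-0.0031,0.004,1.81,0.19,6.77,0,-0.0214,-0.0031,0.004,1.81,0.19,6.77,0]' >/dev/null
python3 -m creep '[-0.0214,-0.0031,0.004,1.81,0.19,6.77,0,-0.0214,-0.0031,0.004,1.81,0.19,6.77,0,-0.0214,-0.0031,0.004,1.81,0.19,6.77,0,-0.0214,-0.0031,0.004,1.81,0.19,6.77,0,-0.0214,-0.0031,0.004,1.81,0.19,6.77,0,-0.0214,-0.0031,0.004,1.81,0.19,6.77,0,-0.0214,-0.0031,0.004,1.81,0.19,6.77,0,-0.0214,-0.0031,0.004,1.81,0.19,6.77,0]' >/dev/null
python3 -m creep '[-0.0214,-0.0031,0.004,1.81,0.19,6.77,0,-0.0214,-0.0031,0.004,1.81,0.19,6.77,0,-0.0214,-0.0031,0.004,1.81,0.19,6.77,0,-0.0214,-0.0031,0.004,1.81,0.19,6.77,0,-0.0214,-0.0031,0.004,1.81,0.19,6.77,0,-0.0214,-0.0031,0.004,1.81,0.19,6.77,0,-0.0214,-0.0031,0.004,1.81,0.19,6.77,0,-0.0214,-0.0031,0.004,1.81,0.19,6.77,0]'
python3 - <<'E'
from box import *
print(manip.observe()['q'])
w=[bpose(.02,.18,0),bpose(.02,.033,0),bpose(.02,.2,0),ppose(.02,.2,0),ppose(.02,.04,0)]
show(w,0)
E
```

```text
time: 14.77
eef_pos: [0.4823, -0.1319, 0.3382]
tool_rot: [-3.094, -0.536, 0.0]
ft_force: [0.6, 0.2, 0.2]
finger_gap: 1.002
finger_force: 0.0
[ 0.28811232  0.02657987 -0.1140767   1.61693286  0.00179699  1.49903268
 -1.0536286 ]
6 [-0.0174, 0.0068, 0.0265, -0.0137, -0.0036, -5.8454] [0.41, 0.05, -0.02, 1.93, 0.0, 1.16, -0.23] 0.0
5 [0.0, 0.0, 0.0294, 0.0, -0.0, 0.0] [0.41, 0.24, -0.02, 2.06, 0.01, 0.84, -0.23] 0.0
6 [0.0, 0.0, -0.0278, -0.0, -0.0, 0.0] [0.41, 0.03, -0.02, 1.9, 0.0, 1.21, -0.22] 0.0
10 [0.0325, -0.0303, -0.0, -0.0, -0.0, 4.6796] [-0.05, 0.24, -0.45, 1.68, 0.11, 1.24, -1.96] 0.0002
5 [0.0, -0.0, 0.032, 0.0001, 0.0, 0.0033] [-0.09, 0.42, -0.42, 1.83, 0.21, 0.94, -2.04] 0.0
```

```bash
python3 -m creep '[-0.0174,0.0068,0.0265,0,0,-5.85,0,-0.0174,0.0068,0.0265,0,0,-5.85,0,-0.0174,0.0068,0.0265,0,0,-5.85,0,-0.0174,0.0068,0.0265,0,0,-5.85,0,-0.0174,0.0068,0.0265,0,0,-5.85,0,-0.0174,0.0068,0.0265,0,0,-5.85,0,0,0,0,0,0,0,0]'
python3 - <<'E'
from h import *
import pickle
c=cam('wrist','w5.png');pickle.dump(c,open('w5.pkl','wb'))
b=R.from_euler('z',B[2])
print(proj(c,np.array([b.apply([x,y,.032])+[B[0],B[1],0] for x,y in[(.025,.0455),(.025,-.0455),(-.025,-.0455),(-.025,.0455)]])).round(0).tolist())
E
```

```text
time: 15.35
eef_pos: [0.4172, -0.2247, 0.1747]
tool_rot: [-2.778, -1.456, 0.008]
ft_force: [-1.3, 0.1, -1.1]
finger_gap: 1.0
finger_force: 0.0
[[357.0, 151.0], [353.0, 253.0], [298.0, 253.0], [297.0, 150.0]]
```

View pics/w5.png

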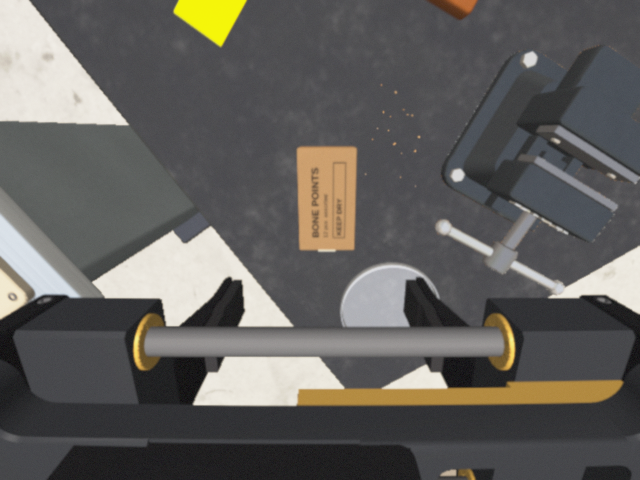

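```bash
python3 - <<'E'
from h import *
import pickle
from scipy.optimize import least_squares
c=pickle.load(open('w5.pkl','rb'))
Mo=np.array([[25,45.5,32],[25,-45.5,32],[-25,-45.5,32],[-25,45.5,32]])/1000
uv=np.array([[356.5,147],[355.5,250.5],[299,250.5],[297,147]])
f=lambda p:(proj(c,R.from_euler('z',p[2]).apply(Mo)+[p[0],p[1],0])-uv).ravel()
s=least_squares(f,B);print(B.round(4),s.x.round(4),f(s.x).round(1));np.save('TB.npy',[T,s.x]);B=s.x
sc=pickle.load(open('scene.pkl','rb'))
Rt=R.from_euler('z',B[2]+np.pi/2)*R.from_euler('x',np.pi)
g=np.array([B[0],B[1],0])-.02*np.array([np.cos(B[2]+np.pi/2),np.sin(B[2]+np.pi/2),0])
for n,u in [('bar tip',[443,227]),('hub',[500,258]),('base corner',[458,175]),('dish',[345,275])]:
  for z in(.01,.04,.08,.1):
    P=px(c,[u],z)[0];print(n,z,Rt.inv().apply(P-g)[:2].round(3),proj(sc,P).round(0).tolist())
E
```

```text
[ 0.4324 -0.2059 -0.616 ] [ 0.4345 -0.2043 -0.5993] [ 0.4 -0.  -1.  -0.3  0.8 -0.1 -0.2  0.3]
bar tip 0.01 [-0.01   0.112] [[429.0, 235.0]]
bar tip 0.04 [-0.002  0.101] [[429.0, 227.0]]
bar tip 0.08 [0.01  0.086] [[429.0, 217.0]]
bar tip 0.1 [0.015 0.079] [[429.0, 212.0]]
hub 0.01 [-0.042  0.172] [[431.0, 223.0]]
hub 0.04 [-0.031  0.155] [[431.0, 217.0]]
hub 0.08 [-0.015  0.133] [[431.0, 208.0]]
hub 0.1 [-0.008  0.122] [[431.0, 204.0]]
base corner 0.01 [0.04 0.12] [[410.0, 234.0]]
base corner 0.04 [0.043 0.109] [[412.0, 227.0]]
base corner 0.08 [0.048 0.093] [[414.0, 217.0]]
base corner 0.1 [0.05  0.085] [[415.0, 212.0]]
dish 0.01 [-0.06   0.018] [[460.0, 251.0]]
dish 0.04 [-0.047  0.016] [[458.0, 242.0]]
dish 0.08 [-0.029  0.014] [[454.0, 229.0]]
dish 0.1 [-0.02   0.013] [[452.0, 223.0]]
```

```bash
python3 - <<'E'
import cv2
i=cv2.imread('pics/scene0.png')[170:280,350:520]
cv2.imwrite('pics/sc_crop.png',cv2.resize(i,None,fx=4,fy=4,interpolation=cv2.INTER_CUBIC))
E
```

```text
(no output)
```

View pics/sc_crop.png

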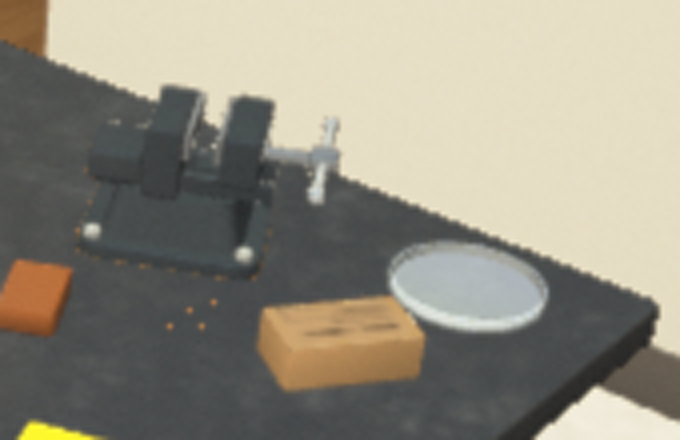

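Box corners lie at (297,147), (356,147), (355,250) and (299,250); I refitted its pose by about 2.5 mm. The vise handle tip at (443,227) is about 0.07 m high, so I grip at z=0.038 to keep the body clear of it.

```bash
python3 - <<'E'
from box import *
show([bpose(.02,.12,0),bpose(.02,.038,0)],0)
E
```

```text
2 [0.0017, 0.0005, 0.0288, -0.1282, 0.0263, -0.3383] [0.41, 0.12, -0.02, 1.99, 0.0, 1.03, -0.21] 0.0
3 [0.0, 0.0, 0.0273, 0.0, -0.0, 0.0] [0.41, 0.24, -0.02, 2.05, 0.01, 0.85, -0.22] 0.0
```

```bash
python3 -m creep '[0.0017,0.0005,0.0288,-0.13,0.03,-0.34,0,0.0017,0.0005,0.0288,-0.13,0.03,-0.34,0,0,0,0.027,0,0,0,0,0,0,0.027,0,0,0,0,0,0,0.022,0,0,0,0,0,0,0.005,0,0,0,0,0,0,0,0,0,0,0]'
python3 -c "
from box import *
show([bpose(.02,.038,0)],0)"
python3 -m creep '[0,0,0,0,0,0,255,0,0,0,0,0,0,255,0,0,0,0,0,0,255,0,0,0,0,0,0,255,0,0,0,0,0,0,255,0,0,0,0,0,0,255,0,0,0,0,0,0,255,0,0,0,0,0,0,255]'
```

```text
time: 15.98
eef_pos: [0.4251, -0.2192, 0.0415]
tool_rot: [2.774, 1.47, 0.006]
ft_force: [0.2, -0.6, 1.6]
finger_gap: 0.998
finger_force: 0.0
1 [-0.0033, -0.0019, 0.0027, 0.2292, -0.1137, 0.1413] [0.41, 0.24, -0.02, 2.05, 0.01, 0.85, -0.22] 0.0
time: 16.65
eef_pos: [0.4254, -0.2201, 0.0427]
tool_rot: [2.771, 1.469, 0.009]
ft_force: [-1.6, 1.0, 3.7]
finger_gap: 0.568
finger_force: 30.0
```

Grip reaches only 8 mm onto the box, so I'll regrip slightly lower.

```bash
python3 -m creep '[0,0,0,0,0,0,60,0,0,0,0,0,0,60,-0.002,0,0.005,0.2,0,0,60,0,0,0,0,0,0,60,0,0,0,0,0,0,255,0,0,0,0,0,0,255,0,0,0,0,0,0,255,0,0,0,0,0,0,255]' >/dev/null
python3 -m creep '[0,0,0,0,0,0,255,0,0,0,0,0,0,255,0,0,0,0,0,0,255]'
```

```text
time: 17.57
eef_pos: [0.4243, -0.2218, 0.0375]
tool_rot: [2.774, 1.471, 0.006]
ft_force: [-0.5, -0.8, -1.4]
finger_gap: 0.566
finger_force: 29.9
```

```bash
python3 -m creep '[0,0,-0.015,0,0,0,255,0,0,-0.025,0,0,0,255,0,0,-0.03,0,0,0,255,0,0,-0.03,0,0,0,255,0,0,-0.03,0,0,0,255,0,0,-0.03,0,0,0,255,0,0,0,0,0,0,255]'
python3 - <<'E'
from box import *
y=B[2]+np.pi/2;off=float(np.dot(B[:2]-[.4243,-.2218],[np.cos(y),np.sin(y)]));print('off',off)
show([ppose(off,.2,0),ppose(off,.09,0),ppose(off,.0435,0)],0)
E
```

```text
time: 18.15
eef_pos: [0.426, -0.2228, 0.2033]
tool_rot: [2.768, 1.468, 0.014]
ft_force: [0.9, 0.1, -1.1]
finger_gap: 0.572
finger_force: 29.9
off 0.020214946177531636
10 [0.0323, -0.0304, 0.0003, 0.0532, -0.0506, 4.7923] [-0.05, 0.24, -0.45, 1.68, 0.11, 1.24, -1.96] 0.0011
4 [0.0002, -0.0002, 0.0275, 0.0008, -0.0002, 0.0297] [-0.07, 0.35, -0.44, 1.79, 0.17, 1.03, -2.01] 0.0
2 [-0.0, 0.0, 0.0233, -0.0, 0.0, 0.0] [-0.09, 0.42, -0.42, 1.83, 0.21, 0.94, -2.03] 0.0
```

```bash
python3 -m creep '[0.0323,-0.0304,0.0003,0.05,-0.05,4.79,255,0.0323,-0.0304,0.0003,0.05,-0.05,4.79,255,0.0323,-0.0304,0.0003,0.05,-0.05,4.79,255,0.0323,-0.0304,0.0003,0.05,-0.05,4.79,255,0.0323,-0.0304,0.0003,0.05,-0.05,4.79,255,0.0323,-0.0304,0.0003,0.05,-0.05,4.79,255,0.0323,-0.0304,0.0003,0.05,-0.05,4.79,255,0.0323,-0.0304,0.0003,0.05,-0.05,4.79,255]' >/dev/null
python3 -m creep '[0.0323,-0.0304,0.0003,0.05,-0.05,4.79,255,0.0323,-0.0304,0.0003,0.05,-0.05,4.79,255,0,0,0,0,0,0,255,0,0,0,0,0,0,255]'
python3 - <<'E'
from box import *
show([ppose(.02,.12,0),ppose(.02,.0435,0)],0)
E
```

```text
time: 19.15
eef_pos: [0.5105, 0.1757, 0.193]
tool_rot: [-3.129, -0.223, 0.015]
ft_force: [-0.3, -1.4, -1.7]
finger_gap: 0.568
finger_force: 29.9
3 [0.0045, -0.0068, 0.0244, -0.0966, 0.1794, 0.0724] [-0.07, 0.32, -0.44, 1.77, 0.15, 1.09, -1.99] 0.0
3 [-0.0, 0.0, 0.0255, -0.0, 0.0, -0.0] [-0.09, 0.41, -0.42, 1.83, 0.2, 0.94, -2.03] 0.0
```

```bash
python3 -m creep '[0.0045,-0.0068,0.0244,-0.1,0.18,0.07,255,0.0045,-0.0068,0.0244,-0.1,0.18,0.07,255,0.0045,-0.0068,0.0244,-0.1,0.18,0.07,255,0,0,0,0,0,0,255,0,0,0,0,0,0,255,0,0,0,0,0,0,255]'
python3 - <<'E'
from box import *
show([ppose(.02,.12,0),ppose(.02,.0435,0)],0)
c=cam('wrist','w6.png')
E
```

```text
time: 19.65
eef_pos: [0.5214, 0.1948, 0.1224]
tool_rot: [3.133, 0.212, 0.006]
ft_force: [0.3, 1.3, -0.1]
finger_gap: 0.57
finger_force: 29.9
1 [-0.0005, -0.0032, 0.0023, 0.0927, -0.1957, -0.2154] [-0.07, 0.32, -0.44, 1.77, 0.15, 1.09, -1.99] 0.0
3 [-0.0, -0.0, 0.0255, -0.0, -0.0, -0.0] [-0.09, 0.41, -0.42, 1.83, 0.2, 0.94, -2.03] 0.0
```

View pics/w6.png

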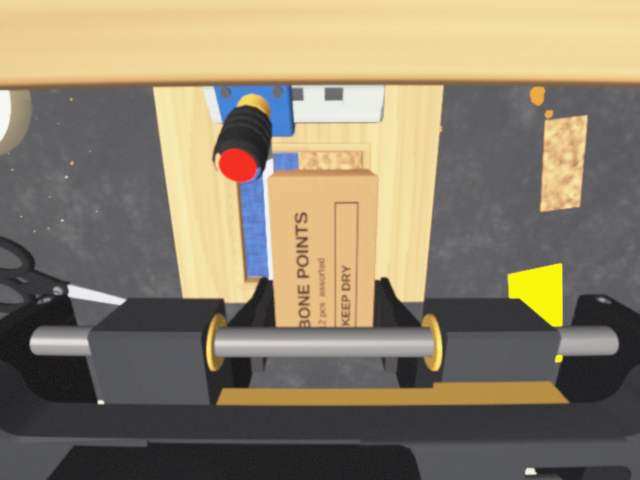

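The box is held level and square above the wide bay; its edges sit at columns 272–377, with the fin at 270 and the right wall at 368. Correct 3 mm and lower.

```bash
python3 -m creep '[-0.0005,-0.0032,0.0023,0.09,-0.2,-0.2,255,0,0,0.02,0,0,0,255,0,0,0.02,0,0,0,255,0,0,0.015,0,0,0,255,0,0,0.008,0,0,0,255,0,0,0,0,0,0,255,0,0,0,0,0,0,255]'
python3 - <<'E'
from box import *
show([ppose(.02,.0435,0)],0)
E
```

```text
time: 20.28
eef_pos: [0.5203, 0.1989, 0.0566]
tool_rot: [-3.134, -0.218, 0.001]
ft_force: [0.0, 0.7, -0.7]
finger_gap: 0.573
finger_force: 29.9
1 [-0.0, 0.001, 0.0127, -0.0211, 0.0312, 0.0161] [-0.09, 0.41, -0.42, 1.83, 0.2, 0.94, -2.03] 0.0
```

```bash
python3 -m creep '[0,0.001,0.006,0,0,0,255,0,0,0.004,0,0,0,255,0,0,0.002,0,0,0,255,0,0,0.0015,0,0,0,255,0,0,0.001,0,0,0,255,0,0,0,0,0,0,255]'
```

```text
time: 20.78
eef_pos: [0.5202, 0.1977, 0.0434]
tool_rot: [3.133, 0.218, -0.001]
ft_force: [-10.3, -4.6, 22.7]
finger_gap: 0.577
finger_force: 30.0
```

```bash
python3 -m creep '[0,0,-0.0007,0,0,0,255,0,0,-0.0005,0,0,0,255,0,0,0,0,0,0,255]'
python3 -m creep '[0,0,0,0,0,0,60,0,0,0,0,0,0,60,0,0,0,0,0,0,60,0,0,0,0,0,0,50,0,0,0,0,0,0,50]'
python3 -m creep '[0,0,-0.01,0,0,0,50,0,0,-0.02,0,0,0,50,0,0,-0.03,0,0,0,30,0,0,-0.03,0,0,0,0,0,0,-0.03,0,0,0,0,0,0,-0.03,0,0,0,0,0,0,0,0,0,0,0]'
python3 - <<'E'
from h import *
c=cam('wrist','w7.png')
P=[tray([x,-.013+y,.038]) for x,y in[(.0455,.025),(.0455,-.025),(-.0455,-.025),(-.0455,.025)]]
print(proj(c,np.array(P)).round(0).tolist())
E
```

```text
time: 21.03
eef_pos: [0.5204, 0.1978, 0.0434]
tool_rot: [-3.134, -0.218, 0.0]
ft_force: [-2.3, -1.3, 9.0]
finger_gap: 0.572
finger_force: 30.0
time: 21.45
eef_pos: [0.5201, 0.1978, 0.0424]
tool_rot: [-3.134, -0.218, 0.002]
ft_force: [-1.1, -0.0, -0.1]
finger_gap: 0.786
finger_force: 0.0
time: 22.03
eef_pos: [0.5226, 0.1992, 0.1996]
tool_rot: [-3.131, -0.218, -0.012]
ft_force: [1.2, 0.4, 0.5]
finger_gap: 0.988
finger_force: 0.0
[[296.0, 159.0], [352.0, 159.0], [349.0, 255.0], [298.0, 255.0]]
```

View pics/w7.png

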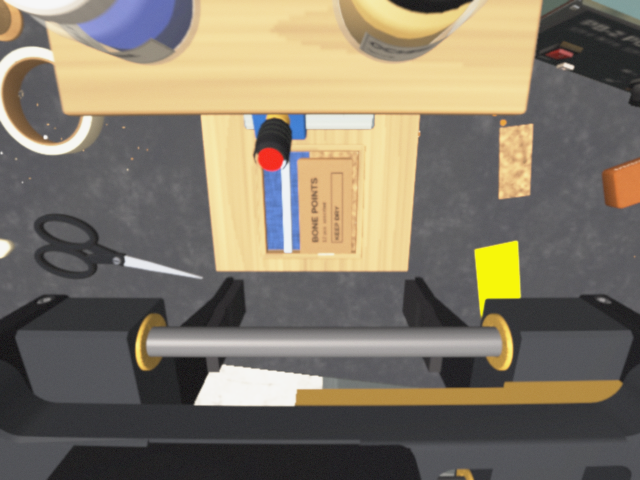

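The box lies flat in the cork bay: corners at (299,158), (352,158), (350,255) and (301,255), within 3 px of prediction. One last plunger check, then hand in.

```bash
python3 - <<'E'
from h import *
c=cam('wrist')
h=cv2.cvtColor(c[0]['img'],cv2.COLOR_RGB2HSV);m=((h[...,0]<6)|(h[...,0]>174))&(h[...,1]>200)&(h[...,2]>150)
n,l,st,ce=cv2.connectedComponentsWithStats(m.astype(np.uint8));print([ce[i].round(1).tolist() for i in range(1,n) if st[i,4]>80])
for y in(.021,.023,.025):
  for pl in(0,.008):print(y,pl,proj(c,tray([.0495-.5*pl,y,.1032+.866*pl])).round(1).tolist())
E
```

```text
[[268.6, 157.3]]
0.021 0 [[274.0, 157.6]]
0.021 0.008 [[272.8, 164.3]]
0.023 0 [[271.1, 157.6]]
0.023 0.008 [[269.8, 164.3]]
0.025 0 [[268.3, 157.6]]
0.025 0.008 [[266.9, 164.3]]
```

Plunger seated, divider at about +25 mm.

```bash
python3 -c "
from rig import manip
print(manip.hand_in())"
```

```text
the job is handed in; nothing more can be done
None
```

I handed the job in at about 22 s with the divider one hole left (about +25 mm), the plunger seated, and the card box set down flat in the wide cork-lined bay; the jars and scissors were not touched, and no verdict came back.

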